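Scoop chestnut seeds out of the canister

TASK

Take the hand scoop by its handle, angle it down through the canister's mouth and drive its lip under the brown chestnuts at the low end, beneath the shoulder. Tip the scoop level again so that at least two chestnuts lie in it, lift it out with them, and leave it standing upright in the middle of the paper-topped board with those chestnuts still in it.

Things in the scene. Friction and masses are not known exactly. Their poses are not given: they have to be found in the camera images.
- scoop_grip (a point): Grip point on the handle of the loose aluminium hand scoop (130 g), which stands by itself. The handle is a wooden bar, 18 mm wide (y), 14 mm thick, 165 mm long, rising from the scoop's back edge and leaning back 20 deg: along (-0.342,0,0.940). Point: 135 mm up the bar, 133 mm above the underside. Scoop axes: x to the open lip, y across, z up as it stands.
- scoop_bowl (a point): Middle of the scoop bowl's floor, 8.5 mm above its underside, same axes; scoop_grip is at (-88,0,124) mm from here. Bowl 66 mm wide, 60 inside, 75 long, floor 2 mm thick, open at top and lip; back wall 34 mm high, sides 30, lower towards the lip and ending 20 mm short of it. As it stands the floor rises 10 deg to the lip. Foot bar below at x -8 to +2 mm.
- scoop_lip (a point): Middle of the lower edge of the scoop's open lip, the part that goes under the chestnuts; same axes. From scoop_grip it is at (127,0,-120) mm; it is 13 mm above the underside as the scoop stands.
- canister: Clear plastic seed canister, fixed: 190 (x) x 88 (y) x 100 mm high, walls 4 mm. Origin at table height, z up; inside x -117 to 65, y -40 to 40 mm. A clear 4 mm shoulder roofs it from x 30 mm to the upright +x end wall; the rest is the open mouth. The smooth white floor slopes down 10 deg to +x: z 43 mm at x -115, 22.6 at x 0, 11 at x 65. The chestnuts lie there, against the end wall.
- board: A square plywood board with white paper on it, 180 x 180 mm, 8 mm high, fixed to the table. Origin at the centre of its underside, z up.
- chestnut0: A horse chestnut seed: a hard, smooth, slippery dark brown ball 30 mm across, about 13 g; it starts in the canister at the floor's low end, under the shoulder, and rolls freely. Origin at its centre.
- chestnut1: A horse chestnut seed: a hard, smooth, slippery dark brown ball 30 mm across, about 13 g; it starts in the canister at the floor's low end, under the shoulder, and rolls freely. Origin at its centre.
- chestnut2: A horse chestnut seed: a hard, smooth, slippery dark brown ball 30 mm across, about 13 g; it starts in the canister at the floor's low end, under the shoulder, and rolls freely. Origin at its centre.

How it is judged:
On the way, in this order (a step that is already met when the one before it is completed fails the run):
1. at least two chestnuts lie in the scoop while still inside the canister ((((x of chestnut0 in the frame of scoop_bowl between -0.036 and 0.036 m and y of chestnut0 in the frame of scoop_bowl between -0.034 and 0.034 m and z of chestnut0 in the frame of scoop_bowl between 0.002 and 0.048 m and x of chestnut0 in the frame of canister between -0.12 and 0.068 m and y of chestnut0 in the frame of canister between -0.042 and 0.042 m and z of chestnut0 in the frame of canister below 0.08 m) and (x of chestnut1 in the frame of scoop_bowl between -0.036 and 0.036 m and y of chestnut1 in the frame of scoop_bowl between -0.034 and 0.034 m and z of chestnut1 in the frame of scoop_bowl between 0.002 and 0.048 m and x of chestnut1 in the frame of canister between -0.12 and 0.068 m and y of chestnut1 in the frame of canister between -0.042 and 0.042 m and z of chestnut1 in the frame of canister below 0.08 m)) or ((x of chestnut0 in the frame of scoop_bowl between -0.036 and 0.036 m and y of chestnut0 in the frame of scoop_bowl between -0.034 and 0.034 m and z of chestnut0 in the frame of scoop_bowl between 0.002 and 0.048 m and x of chestnut0 in the frame of canister between -0.12 and 0.068 m and y of chestnut0 in the frame of canister between -0.042 and 0.042 m and z of chestnut0 in the frame of canister below 0.08 m) and (x of chestnut2 in the frame of scoop_bowl between -0.036 and 0.036 m and y of chestnut2 in the frame of scoop_bowl between -0.034 and 0.034 m and z of chestnut2 in the frame of scoop_bowl between 0.002 and 0.048 m and x of chestnut2 in the frame of canister between -0.12 and 0.068 m and y of chestnut2 in the frame of canister between -0.042 and 0.042 m and z of chestnut2 in the frame of canister below 0.08 m)) or ((x of chestnut1 in the frame of scoop_bowl between -0.036 and 0.036 m and y of chestnut1 in the frame of scoop_bowl between -0.034 and 0.034 m and z of chestnut1 in the frame of scoop_bowl between 0.002 and 0.048 m and x of chestnut1 in the frame of canister between -0.12 and 0.068 m and y of chestnut1 in the frame of canister between -0.042 and 0.042 m and z of chestnut1 in the frame of canister below 0.08 m) and (x of chestnut2 in the frame of scoop_bowl between -0.036 and 0.036 m and y of chestnut2 in the frame of scoop_bowl between -0.034 and 0.034 m and z of chestnut2 in the frame of scoop_bowl between 0.002 and 0.048 m and x of chestnut2 in the frame of canister between -0.12 and 0.068 m and y of chestnut2 in the frame of canister between -0.042 and 0.042 m and z of chestnut2 in the frame of canister below 0.08 m)))), for 0.1 s.
2. the scoop has lifted at least two chestnuts out above the canister's rim ((((x of chestnut0 in the frame of scoop_bowl between -0.036 and 0.036 m and y of chestnut0 in the frame of scoop_bowl between -0.034 and 0.034 m and z of chestnut0 in the frame of scoop_bowl between 0.002 and 0.048 m and z of chestnut0 in the frame of canister above 0.115 m) and (x of chestnut1 in the frame of scoop_bowl between -0.036 and 0.036 m and y of chestnut1 in the frame of scoop_bowl between -0.034 and 0.034 m and z of chestnut1 in the frame of scoop_bowl between 0.002 and 0.048 m and z of chestnut1 in the frame of canister above 0.115 m)) or ((x of chestnut0 in the frame of scoop_bowl between -0.036 and 0.036 m and y of chestnut0 in the frame of scoop_bowl between -0.034 and 0.034 m and z of chestnut0 in the frame of scoop_bowl between 0.002 and 0.048 m and z of chestnut0 in the frame of canister above 0.115 m) and (x of chestnut2 in the frame of scoop_bowl between -0.036 and 0.036 m and y of chestnut2 in the frame of scoop_bowl between -0.034 and 0.034 m and z of chestnut2 in the frame of scoop_bowl between 0.002 and 0.048 m and z of chestnut2 in the frame of canister above 0.115 m)) or ((x of chestnut1 in the frame of scoop_bowl between -0.036 and 0.036 m and y of chestnut1 in the frame of scoop_bowl between -0.034 and 0.034 m and z of chestnut1 in the frame of scoop_bowl between 0.002 and 0.048 m and z of chestnut1 in the frame of canister above 0.115 m) and (x of chestnut2 in the frame of scoop_bowl between -0.036 and 0.036 m and y of chestnut2 in the frame of scoop_bowl between -0.034 and 0.034 m and z of chestnut2 in the frame of scoop_bowl between 0.002 and 0.048 m and z of chestnut2 in the frame of canister above 0.115 m)))), for 0.1 s.
At the end, for the whole second after the job is handed in: The scoop stands by itself on the board, upright within about 7 degrees, the middle of its bowl within 55 mm of the board's centre, with at least two of the three chestnuts in the bowl ((((x of chestnut0 in the frame of scoop_bowl between -0.036 and 0.036 m and y of chestnut0 in the frame of scoop_bowl between -0.034 and 0.034 m and z of chestnut0 in the frame of scoop_bowl between 0.002 and 0.048 m) and (x of chestnut1 in the frame of scoop_bowl between -0.036 and 0.036 m and y of chestnut1 in the frame of scoop_bowl between -0.034 and 0.034 m and z of chestnut1 in the frame of scoop_bowl between 0.002 and 0.048 m)) or ((x of chestnut0 in the frame of scoop_bowl between -0.036 and 0.036 m and y of chestnut0 in the frame of scoop_bowl between -0.034 and 0.034 m and z of chestnut0 in the frame of scoop_bowl between 0.002 and 0.048 m) and (x of chestnut2 in the frame of scoop_bowl between -0.036 and 0.036 m and y of chestnut2 in the frame of scoop_bowl between -0.034 and 0.034 m and z of chestnut2 in the frame of scoop_bowl between 0.002 and 0.048 m)) or ((x of chestnut1 in the frame of scoop_bowl between -0.036 and 0.036 m and y of chestnut1 in the frame of scoop_bowl between -0.034 and 0.034 m and z of chestnut1 in the frame of scoop_bowl between 0.002 and 0.048 m) and (x of chestnut2 in the frame of scoop_bowl between -0.036 and 0.036 m and y of chestnut2 in the frame of scoop_bowl between -0.034 and 0.034 m and z of chestnut2 in the frame of scoop_bowl between 0.002 and 0.048 m))) and horizontal distance between scoop_bowl and board below 0.055 m and angle between scoop_bowl's own z axis and vertical below 0.12 rad and z of scoop_bowl in the frame of board between 0.01 and 0.025 m); the robot touches nothing.
It also fails if it takes over 61 s, if anything falls off the work surface, if the arm or the gripper's body presses on something with over 40 N, if the wrist force passes 120 N, or if a joint passes its speed limit or range.

ROBOT

A 6-joint arm with a two-finger parallel gripper is mounted at the origin on the work surface. World frame = base frame: x ahead of the robot, y to its left, z up, the work surface at z = 0. Lengths are in m, angles in rad, forces in N, time in s.
With the tool pointing down it reaches from about 0.35 to 0.975 m from the base axis. Payload 17.4 kg.
Tool frame: the origin (TCP) lies between the finger pads; the fingertips stand 17 mm ahead of it and the grasp point (between the pads) lies 2 mm behind it; z points along the fingers, y is the line along which they close (so a half turn about z gives the same grasp; the last joint's range is limited). The gripper opens to 85 mm and grips with 20 to 120 N. Pads are 22 mm wide; open, the fingers measure 114 mm over their backs; the gripper's body (76 mm by 85 mm) begins 54 mm behind the grasp point. The pads swing forward as they close: fully open they stand 13 mm farther back than shut.
Start: joints at [1.111, 0.116, 1.442, -0, 1.584, -0.038], TCP at [0.276, 0.616, 0.248] pointing down, gripper open.
Joint ranges: [-2.83, 2.83], [-0.83, 2.19], [0.07, 2.5], [-1.14, 4.28], [0.01, 3], [-2.97, 2.97]. Speed limits (rad/s): [1.89, 1.89, 2.22, 3.14, 3.14, 3.14].

INTERFACE

Orientations are given as a unit quaternion [w, x, y, z].
In Python, from station import * gives the robot as it stands.
- The arm moves only by the tool jog_arm, never from a script. Its argument "increments" is a list of rows, each a list of 7 numbers: the turn, a rotation vector about the world's x, y, z in units of 6 degrees (1.0 is 6 degrees), then the shift along the world's x, y, z in units of 25 mm (1.0 is 25 mm), then the finger opening in mm, from 0 to 85.4. In form: [[wx, wy, wz, x, y, z, jaw], ...]. A call has 1 to 10 rows; each row shifts and turns the commanded pose from where the row before left it; what a row does not reach is not made up. A row lasts 1/8 s, in which the tool goes at most 62.5 mm and 10.7 degrees, less where a joint would pass 70% of its speed; a pose out of reach is approached as far as the arm can. A call is refused whole if a number of a shift passes 1 or a number of a turn 1, either way. A call with a gripper value outside its range is refused whole. The fingers move at their own pace and stop on an object; "grip_force" is the grip in N (left out, the last holds). Time passes only in rows, so rows that do not move let the fingers close. It gives the time, the measured TCP pose, the force, the opening and the grip force at its end, in the units of the state.
- get_state(): the state, without advancing time (a new reading comes with each control period).
- camera(name): name is "scene" or "top" or "wrist"; returns the picture (420x560x3 uint8, red, green, blue); there is no depth.
- camera_info(name): a dict with "camera_matrix" (3x3 intrinsics, pixels), "R" (3x3) and "t" (3): a world point X has camera coordinates R X + t. Camera axes: x right, y down, z forward; pixel columns grow to the right and rows downward; lengths in m; the calibration is good to about 2 mm. A picture is of the moment at which its call begins: read the wrist's pose just before it. camera_info takes no time and is no camera call; for the wrist camera it gives the pose at the moment of the call.
- job_done(): hands the job in; it is judged then, once.
The state is a dict: "clock": time; "joint_positions": joint angles; "dq": joint speeds; "effort": joint torques, N m; "tcp_pos": TCP position; "ee_rot": TCP orientation; "ft_force": force on the tool from outside, world axes, zero at the start; "moment": the same for the moment, N m; "gripper_width": finger opening in m; "gripper_force": force on a finger pad.
Only numpy, scipy, OpenCV 4.12 (cv2) and the standard library are available. Lean on these libraries where they do the work, as an engineer would, in place of code of your own. Each camera call takes 0.05 s, during which the arm holds its last target. There are 200 camera calls.

## Working session

There is one attempt and no reset: what is moved stays moved. The work goes in short steps, Python scripts to look and compute and a tool call to move; the robot and the scene stay as the last step left them, time stands still between calls to the robot, and variables do not carry over. Pictures are saved under pics/ and viewed, at most 10 in all, crops included, and the job is handed in when it is done.

Besides the shell and the picture viewer there is one more tool, called after "Request:" by a JSON object that holds its "method" and its "body", one argument or row to a line. jog_arm: Moves the arm, as the interface text tells. Its arguments: {"type":"object","properties":{"increments":{"type":"array","items":{"type":"array","items":{"type":"number"}}},"grip_force":{"type":"number"}},"required":["increments"]}

```bash
mkdir -p pics
python3 - <<'E'
from station import *
import cv2,numpy as np,json
s=get_state();print({k:np.round(v,3).tolist() for k,v in s.items()})
for n in("scene","top"):
    im=camera(n);cv2.imwrite(f"pics/{n}0.png",im[:,:,::-1]);i=camera_info(n)
    np.savez(f"{n}.npz",K=i["camera_matrix"],R=i["R"],t=i["t"]);print(n,np.round(-np.array(i["R"]).T@i["t"],3),np.round(i["R"],2).tolist(),i["camera_matrix"])
E
```

```text
{'clock': 0.0, 'joint_positions': [1.111, 0.116, 1.442, -0.0, 1.584, -0.038], 'dq': [-0.001, -0.001, 0.001, -0.001, -0.0, -0.0], 'effort': [0.005, -73.201, -63.248, 0.0, 0.007, -0.0], 'tcp_pos': [0.276, 0.616, 0.248], 'ee_rot': [-0.0, 0.209, 0.978, -0.001], 'ft_force': [0.998, -1.037, -0.187], 'moment': [0.048, -0.045, -0.016], 'gripper_force': 0.0, 'gripper_width': 0.085}
scene [ 1.475 -0.042  0.707] [[0.05, 1.0, -0.02], [0.57, -0.05, -0.82], [-0.82, 0.03, -0.57]] [[452.48225      0.         279.87401262]
 [  0.         452.48225    209.58115078]
 [  0.           0.           1.        ]]
top [ 0.401 -0.023  1.158] [[0.01, -1.0, -0.01], [-0.99, -0.01, -0.16], [0.16, 0.01, -0.99]] [[438.78447667   0.         277.71966121]
 [  0.         438.78447667 215.18130974]
 [  0.           0.           1.        ]]
```

View pics/scene0.png

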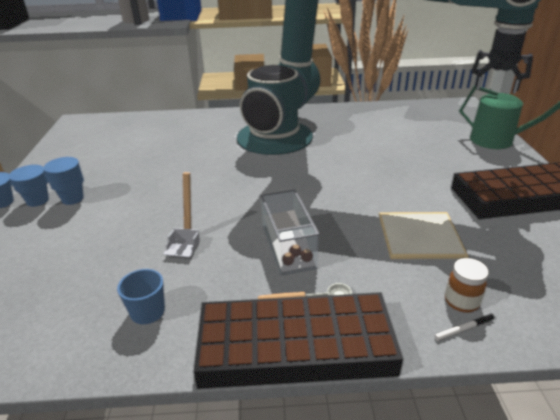

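View pics/top0.png

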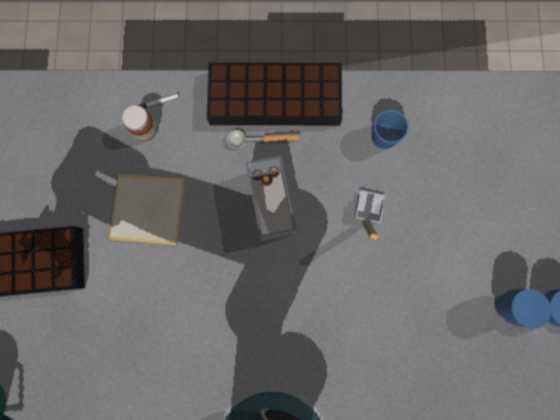

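The scene view shows the scoop (bowl about (182,243), handle top (187,175)), the canister (290,230) with chestnuts near (297,255), and the board (423,235). In the top view the bowl is at (370,205), the handle top at (373,236), the canister at (270,197), and the board at (147,209). I'll zoom in next.

Run:
```python
import cv2
a=cv2.imread("pics/top0.png")[145:250,240:400];cv2.imwrite("pics/topc.png",cv2.resize(a,None,fx=5,fy=5,interpolation=cv2.INTER_CUBIC))
a=cv2.imread("pics/scene0.png")[165:275,160:325];cv2.imwrite("pics/scenec.png",cv2.resize(a,(792,528),interpolation=cv2.INTER_CUBIC)) #4.8
```

```text
(no output)
```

View pics/topc.png

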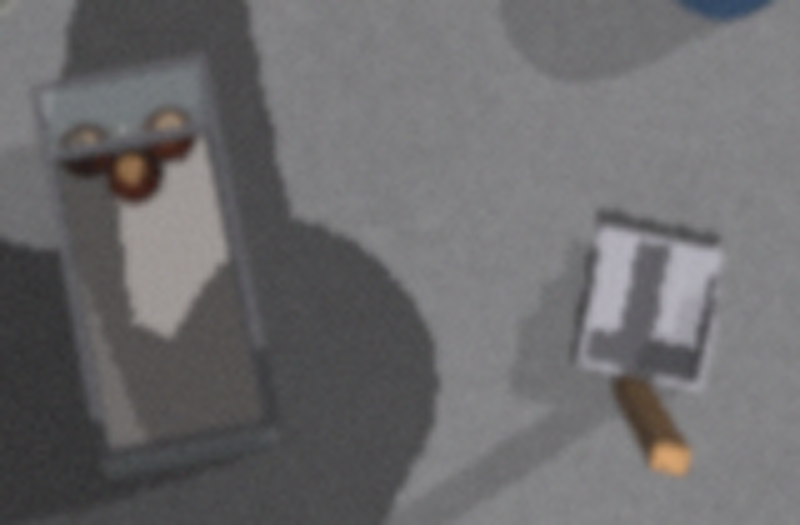

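View pics/scenec.png

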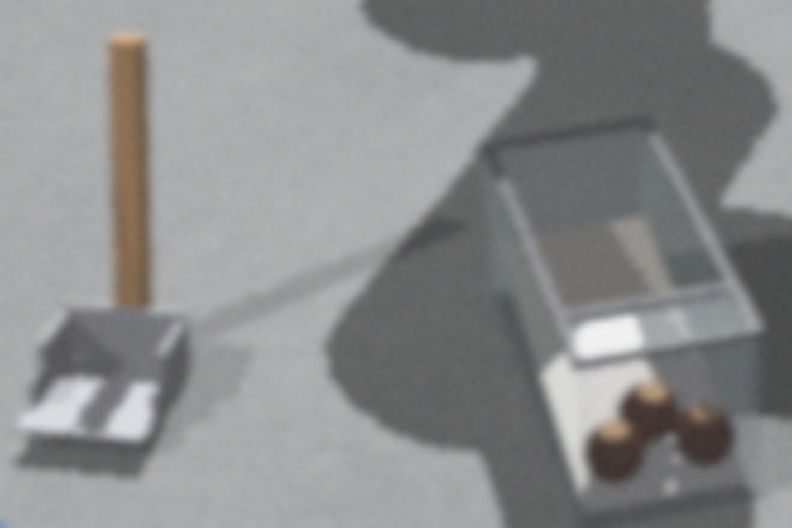

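The top crop (5x, offset (240,145)) shows the rim corners at (38,90), (208,57), (275,437) and (105,473). The scoop lip corners are (598,222) and (722,240), the handle top centre is (670,458), and the chestnuts are at (85,150), (168,132) and (134,175). In the scene crop (4.8x, offset (160,165)) the rim corners are (487,150), (650,122), (760,326) and (573,359), the handle top is (127,40), the lip corners are (20,430) and (152,441), and the chestnuts are at (614,450), (650,409) and (705,434).

```bash
cat > h.py <<'E'
import numpy as np,cv2
C={n:np.load(f"{n}.npz") for n in("scene","top")}
P={n:c["K"]@np.c_[c["R"],c["t"]] for n,c in C.items()}
def T(p): return np.array(p)/5+[240,145]
def S(p): return np.array(p)/4.8+[160,165]
def plane(n,p,z):
    c=C[n];o=-c["R"].T@c["t"];d=c["R"].T@np.linalg.solve(c["K"],[*p,1]);return o+d*(z-o[2])/d[2]
def tri(a,b):
    X=cv2.triangulatePoints(P["top"],P["scene"],np.float64(a).reshape(2,1),np.float64(b).reshape(2,1));return (X[:3]/X[3]).ravel()
E
python3 - <<'E'
from h import *
np.set_printoptions(precision=4,suppress=True)
tc=[(38,90),(208,57),(275,437),(105,473)];sc=[(573,359),(760,326),(650,122),(487,150)]
sc=[sc[1],sc[0],sc[3],sc[2]] # top-left(=+y) is scene right
for a,b in zip(tc,sc): print("rim",plane("top",T(a),.1),plane("scene",S(b),.1),tri(T(a),S(b)))
print("htop",tri(T((670,458)),S((127,40))),plane("top",T((670,458)),.161))
for a,b in zip([(598,222),(722,240)],[(152,441),(20,430)]): print("lip",plane("top",T(a),.014),plane("scene",S(b),.014),tri(T(a),S(b)))
for a,b in [((85,150),(705,434)),((168,132),(614,450)),((134,175),(650,409))]: print("nut",tri(T(a),S(b)))
im=cv2.imread("pics/top0.png")
for p in [(119,174),(183,179),(176,244),(110,240)]: print("board",plane("top",p,.008))
for p in [(380,213),(451,214),(467,257),(387,257)]: print("boardS",plane("scene",p,.008))
E
```

```text
rim [0.6983 0.062  0.1   ] [0.6971 0.0689 0.1   ] [0.6984 0.0654 0.1008]
rim [ 0.7157 -0.0225  0.1   ] [ 0.7141 -0.0172  0.1   ] [ 0.7154 -0.0198  0.1011]
rim [ 0.5252 -0.0561  0.1   ] [ 0.5391 -0.0524  0.1   ] [ 0.5262 -0.0544  0.0917]
rim [0.5072 0.0262 0.1   ] [0.5199 0.0331 0.1   ] [0.5081 0.0304 0.0925]
htop [ 0.5096 -0.2331  0.158 ] [ 0.5094 -0.2342  0.161 ]
lip [ 0.6514 -0.2305  0.014 ] [ 0.6536 -0.2229  0.014 ] [ 0.6513 -0.2269  0.0127]
lip [ 0.6419 -0.296   0.014 ] [ 0.6399 -0.2893  0.014 ] [ 0.6412 -0.2921  0.0157]
nut [0.6861 0.0441 0.0277]
nut [0.6957 0.     0.0291]
nut [0.6714 0.0184 0.0328]
board [0.6919 0.4164 0.008 ]
board [0.6789 0.2427 0.008 ]
board [0.5035 0.2541 0.008 ]
board [0.513 0.429 0.008]
boardS [0.507  0.2592 0.008 ]
boardS [0.5274 0.4429 0.008 ]
boardS [0.6984 0.4176 0.008 ]
boardS [0.6837 0.2339 0.008 ]
```

Request:
{"method": "jog_arm", "body": {
  "increments": [
    [0, 0, 0.235, 0.25, -1, 0, 85],
    [0, 0, 0.235, 0.25, -1, 0, 85],
    [0, 0, 0.235, 0.25, -1, 0, 85],
    [0, 0, 0.235, 0.25, -1, 0, 85],
    [0, 0, 0.235, 0.25, -1, 0, 85],
    [0, 0, 0.235, 0.25, -1, 0, 85],
    [0, 0, 0.235, 0.25, -1, 0, 85],
    [0, 0, 0.235, 0.25, -1, 0, 85],
    [0, 0, 0.235, 0.25, -1, 0, 85],
    [0, 0, 0.235, 0.25, -1, 0, 85]
  ]
}}

```text
clock: 1.35
tcp_pos: [0.3389, 0.365, 0.248]
ee_rot: [-0.0, 0.087, 0.996, -0.0]
ft_force: [-0.1, 0.3, 0.2]
gripper_width: 0.0847
gripper_force: 0.0
```

Request:
{"method": "jog_arm", "body": {
  "increments": [
    [0, 0, 0, 0.25, -1, 0, 85],
    [0, 0, 0, 0.25, -1, 0, 85],
    [0, 0, 0, 0.25, -1, 0, 85],
    [0, 0, 0, 0.25, -1, 0, 85],
    [0, 0, 0, 0.25, -1, 0, 85],
    [0, 0, 0, 0.25, -1, 0, 85],
    [0, 0, 0, 0.25, -1, 0, 85],
    [0, 0, 0, 0.25, -1, 0, 85],
    [0, 0, 0, 0.25, -1, 0, 85],
    [0, 0, 0, 0.25, -1, 0, 85]
  ]
}}

```text
clock: 2.6
tcp_pos: [0.4013, 0.115, 0.2481]
ee_rot: [-0.0, 0.088, 0.996, -0.0]
ft_force: [-0.3, -0.2, -0.6]
gripper_width: 0.085
gripper_force: 0.0
```

Request:
{"method": "jog_arm", "body": {
  "increments": [
    [-0.058, -0.328, 0, 0.25, -1, 0, 85],
    [-0.058, -0.328, 0, 0.25, -1, 0, 85],
    [-0.058, -0.328, 0, 0.25, -1, 0, 85],
    [-0.058, -0.328, 0, 0.25, -1, 0, 85],
    [-0.058, -0.328, 0, 0.25, -1, 0, 85],
    [-0.058, -0.328, 0, 0.25, -1, 0, 85],
    [-0.058, -0.328, 0, 0.25, -1, 0, 85],
    [-0.058, -0.328, 0, 0.25, -1, 0, 85],
    [-0.058, -0.328, 0, 0.25, -1, 0, 85],
    [-0.058, -0.328, 0, 0.25, -1, 0, 85]
  ]
}}

```text
clock: 3.85
tcp_pos: [0.4638, -0.135, 0.2481]
ee_rot: [0.173, 0.086, 0.981, -0.015]
ft_force: [-0.2, 0.4, 0.4]
gripper_width: 0.0849
gripper_force: 0.0
```

Request:
{"method": "jog_arm", "body": {
  "increments": [
    [0, 0, 0, 0.2, -1, -0.2, 85],
    [0, 0, 0, 0.2, -1, -0.2, 85],
    [0, 0, 0, 0.2, -1, -0.2, 85],
    [0, 0, 0, 0.2, -0.8, -0.2, 85],
    [0, 0, 0, 0, 0, 0, 85],
    [0, 0, 0, 0, 0, 0, 85]
  ]
}}

```text
clock: 4.6
tcp_pos: [0.4838, -0.2288, 0.2283]
ee_rot: [0.173, 0.086, 0.981, -0.015]
ft_force: [0.1, 1.0, -0.6]
gripper_width: 0.0849
gripper_force: 0.0
```

Run:
```python
from station import *
import cv2,numpy as np
s=get_state();print(s["clock"],s["tcp_pos"],s["ee_rot"],s["ft_force"])
i=camera_info("wrist");im=camera("wrist");cv2.imwrite("pics/w1.png",im[:,:,::-1])
np.savez("wrist.npz",K=i["camera_matrix"],R=i["R"],t=i["t"])
from h import *
c=dict(np.load("wrist.npz"))
def proj(X): p=c["K"]@(c["R"]@np.array(X)+c["t"]);return np.round(p[:2]/p[2],1)
g=np.array([.5198,-.2353,.133])
y=np.radians(-10);ex=np.array([np.cos(y),np.sin(y),0]);z=np.array([0,0,1])
print("cam",-c["R"].T@c["t"],"grip",proj(g),"top",proj(g+.03*(-.342*ex+.94*z)),"lip",proj(g+.127*ex-.12*z))
```

```text
4.6 [ 0.48383707 -0.22879856  0.22830817] [ 0.17276996  0.08639417  0.98105146 -0.01498747] [ 0.14776745  1.02288981 -0.60407396]
cam [ 0.38112987 -0.21183544  0.3236439 ] grip [280.  215.9] top [280.2 228.9] lip [279.4 240.1]
```

View pics/w1.png

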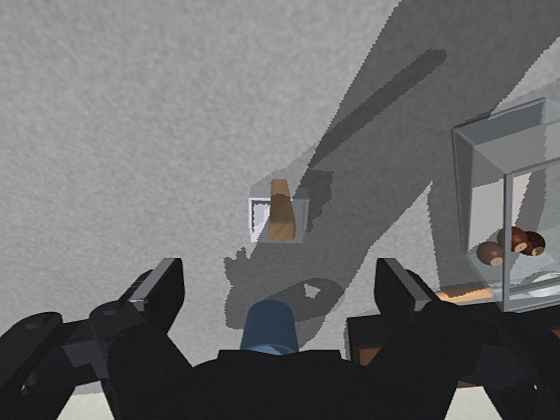

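The wrist view shows the handle top at (283,235) and the bowl at (250–308, 198–242). My estimates project to (280,229) and (279,240), which agrees. I'll go down and grip.

Request:
{"method": "jog_arm", "body": {
  "increments": [
    [0, 0, 0, 0.294, -0.05, -0.778, 85],
    [0, 0, 0, 0.294, -0.05, -0.778, 85],
    [0, 0, 0, 0.294, -0.05, -0.778, 85],
    [0, 0, 0, 0.294, -0.05, -0.778, 85],
    [0, 0, 0, 0.294, -0.05, -0.778, 85],
    [0, 0, 0, 0, 0, 0, 85]
  ]
}}

```text
clock: 5.4
tcp_pos: [0.5204, -0.2344, 0.1299]
ee_rot: [0.172, 0.086, 0.981, -0.015]
ft_force: [0.3, 0.3, 0.4]
gripper_width: 0.0848
gripper_force: 0.0
```

Request:
{"method": "jog_arm", "body": {
  "increments": [
    [0, 0, 0, 0, 0, 0, 30],
    [0, 0, 0, 0, 0, 0, 30],
    [0, 0, 0, 0, 0, 0, 22],
    [0, 0, 0, 0, 0, 0, 5],
    [0, 0, 0, 0, 0, 0, 5],
    [0, 0, 0, 0, 0, 0, 5],
    [0, 0, 0, 0, 0, 0, 5],
    [0, 0, 0, 0, 0, 0, 5]
  ],
  "grip_force": 100
}}

```text
clock: 6.4
tcp_pos: [0.5207, -0.2356, 0.1317]
ee_rot: [0.173, 0.086, 0.981, -0.015]
ft_force: [-3.2, 1.1, 6.5]
gripper_width: 0.0171
gripper_force: 97.8
```

Run:
```python
from h import *
np.set_printoptions(precision=4,suppress=True)
c=dict(np.load("wrist.npz"))
def proj(X): p=c["K"]@(c["R"]@np.array(X)+c["t"]);return np.round(p[:2]/p[2],1)
y=np.radians(10.5);ex=np.array([np.cos(y),np.sin(y),0]);ey=np.array([-np.sin(y),np.cos(y),0]);o=np.array([.6376,.0101,0])
for x in(-.121,.03,.069):
  for yy in(-.044,.044): print(x,yy,proj(o+x*ex+yy*ey+[0,0,.1]),proj(o+x*ex+yy*ey))
def wr(p,z):
    oo=-c["R"].T@c["t"];d=c["R"].T@np.linalg.solve(c["K"],[*p,1]);return oo+d*(z-oo[2])/d[2]
def loc(X): d=X-o;return np.array([d@ex,d@ey])
for p in((490,254),(512,239),(534,244)): X=wr(p,.03);print("nutW",X,loc(X))
for p in((614,450),(650,409),(705,434)): X=plane("scene",S(p),.03);print("nutS",X,loc(X))
```

```text
-0.121 -0.044 [508.6 165.3] [451.9 120.4]
-0.121 0.044 [639.9 127.1] [545.8  89.7]
0.03 -0.044 [503.1 287.6] [458.7 227.4]
0.03 0.044 [599.9 266.3] [533.5 207.8]
0.069 -0.044 [502.1 310. ] [460.  248.5]
0.069 0.044 [592.7 291.2] [531.1 230.8]
nutW [ 0.6987 -0.0001  0.03  ] [ 0.0582 -0.0212]
nutW [0.6775 0.021  0.03  ] [0.0413 0.0035]
nutW [0.6907 0.0493 0.03  ] [0.0593 0.0289]
nutS [0.6967 0.0014 0.03  ] [ 0.0565 -0.0193]
nutS [0.6681 0.0208 0.03  ] [0.0319 0.0049]
nutS [0.6886 0.0454 0.03  ] [0.0566 0.0254]
```

Measured width is 17 mm, so the handle is held. Next is lifting it, yawing it and carrying it to the canister mouth.

Request:
{"method": "jog_arm", "body": {
  "increments": [
    [0, 0, 0, 0, 0, 0.5, 5],
    [0, 0, 0, 0, 0, 1, 5],
    [0, 0, 0, 0, 0, 1, 5],
    [0, 0, 0, 0, 0, 1, 5],
    [0, 0, 0, 0, 0, 1, 5],
    [0, 0, 0, 0, 0, 1, 5]
  ]
}}

```text
clock: 7.15
tcp_pos: [0.5204, -0.2353, 0.2699]
ee_rot: [0.173, 0.086, 0.981, -0.015]
ft_force: [0.9, 1.2, -0.9]
gripper_width: 0.0168
gripper_force: 97.5
```

Request:
{"method": "jog_arm", "body": {
  "increments": [
    [0, 0, 0.342, 0, 0.9, 0, 5],
    [0, 0, 0.342, 0, 0.9, 0, 5],
    [0, 0, 0.342, 0, 0.9, 0, 5],
    [0, 0, 0.342, 0, 0.9, 0, 5],
    [0, 0, 0.342, 0, 0.9, 0, 5],
    [0, 0, 0.342, 0, 0.9, 0, 5],
    [0, 0, 0.342, 0, 0.9, 0, 5],
    [0, 0, 0.342, 0, 0.9, 0, 5],
    [0, 0, 0.342, 0, 0.9, 0, 5],
    [0, 0, 0.342, 0, 0.9, 0, 5]
  ]
}}

```text
clock: 8.4
tcp_pos: [0.5198, -0.0083, 0.2672]
ee_rot: [0.172, -0.091, 0.981, 0.016]
ft_force: [0.2, 0.3, -1.6]
gripper_width: 0.0172
gripper_force: 97.7
```

Request:
{"method": "jog_arm", "body": {
  "increments": [
    [0, 0, 0, 0, 0, 0, 5],
    [0, 0, 0, 0, 0, 0, 5]
  ]
}}

```text
clock: 8.65
tcp_pos: [0.5203, -0.0101, 0.2679]
ee_rot: [0.172, -0.09, 0.981, 0.016]
ft_force: [-0.2, -0.9, -1.2]
gripper_width: 0.0165
gripper_force: 97.7
```

Run:
```python
from station import *
import cv2,numpy as np
s=get_state();print(s["clock"],s["tcp_pos"],s["ee_rot"])
a=camera("scene")[:,:,::-1][120:290,180:350];b=camera("top")[:,:,::-1][130:260,220:320]
cv2.imwrite("pics/c2.png",np.hstack([cv2.resize(a,(510,510),interpolation=cv2.INTER_CUBIC),np.vstack([cv2.resize(b,(290,377),interpolation=cv2.INTER_CUBIC),np.zeros((133,290,3),np.uint8)])]))
```

```text
8.65 [ 0.5202577  -0.01008935  0.26792112] [ 0.17239708 -0.09005168  0.98077211  0.0160001 ]
```

View pics/c2.png

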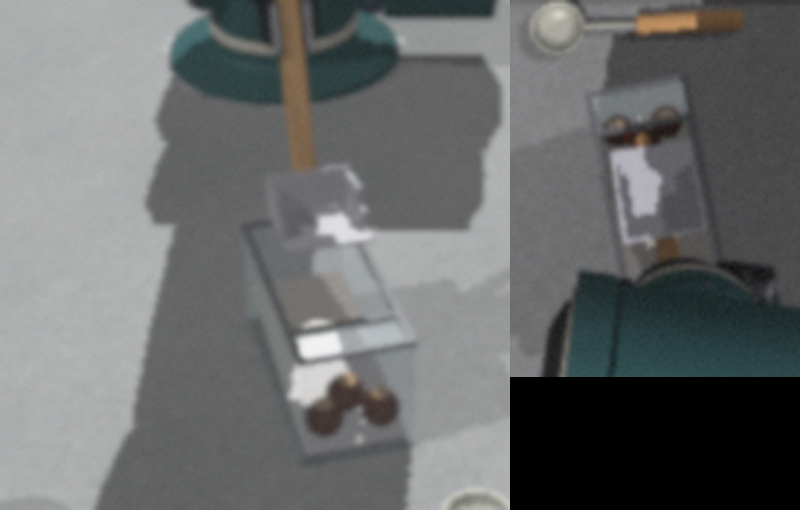

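In the scene crop (3x, offset (180,120)) the rim front corners are (300,360) and (415,343), the base front corners (308,462) and (408,440), the back-left rim corner (245,228), and the right lip corner (370,238). In the top crop (2.9x, offset (220,130), shifted 510) the rim front corners are (80,95) and (172,78).

Run:
```python
from h import *
np.set_printoptions(precision=4,suppress=True)
y=np.radians(10.5);ex=np.array([np.cos(y),np.sin(y),0]);ey=np.array([-np.sin(y),np.cos(y),0]);o=np.array([.6451,.0136,0])
loc=lambda X:np.array([(X-o)@ex,(X-o)@ey])*1e3
s=lambda p:np.array(p)/3+[180,120]
t=lambda p:np.array(p)/2.9+[220,130]
for p in((300,360),(415,343),(245,228)): print("rimS",loc(plane("scene",s(p),.1)))
for p in((308,462),(408,440)): print("baseS",loc(plane("scene",s(p),0)))
for p in((80,95),(172,78)): print("rimT",loc(plane("top",t(p),.1)))
for p in((343,388),(322,413),(380,405)): print("nut",loc(plane("scene",s(p),.031)))
def pr(n,X): q=P[n]@np.r_[X,1];return q[:2]/q[2]
L=np.array([.6452,.013,.149])
for k in(-1,1):
  X=L+k*.033*ey;print("lip",X,"scene crop",(pr("scene",X)-[180,120])*3,"top crop",(pr("top",X)-[220,130])*2.9)
  X=X-.074*ex-[0,0,.013];print("back",(pr("scene",X)-[180,120])*3,"top crop",(pr("top",X)-[220,130])*2.9)
```

```text
rimS [ 63.2919 -41.7606]
rimS [66.021 43.388]
rimS [-117.2077  -44.8247]
baseS [ 62.813  -37.8109]
baseS [58.7703 42.6333]
rimT [61.7494 37.8313]
rimT [ 62.5528 -42.5432]
nut [21.3688  0.9525]
nut [ 45.6805 -22.036 ]
nut [48.1982 22.9307]
lip [ 0.6512 -0.0194  0.149 ] scene crop [289.0517 253.7635] top crop [174.4856 135.7954]
back [268.0116 216.3553] top crop [190.5423 226.6932]
lip [0.6392 0.0454 0.149 ] scene crop [375.6124 240.4126] top crop [ 94.5768 149.8358]
back [349.4251 204.2453] top crop [110.7639 240.8286]
```

Request:
{"method": "jog_arm", "body": {
  "increments": [
    [-0.121, 0.655, 0, 0.405, 0.085, 0.246, 5],
    [-0.121, 0.655, 0, 0.405, 0.085, 0.246, 5],
    [-0.121, 0.655, 0, 0.405, 0.085, 0.246, 5],
    [-0.121, 0.655, 0, 0.405, 0.085, 0.246, 5],
    [-0.121, 0.655, 0, 0.405, 0.085, 0.246, 5],
    [-0.121, 0.655, 0, 0.405, 0.085, 0.246, 5],
    [-0.121, 0.655, 0, 0.405, 0.085, 0.246, 5],
    [-0.121, 0.655, 0, 0.405, 0.085, 0.246, 5],
    [0, 0, 0, 0, 0, 0, 5],
    [0, 0, 0, 0, 0, 0, 5]
  ]
}}

```text
clock: 10.0
tcp_pos: [0.6014, 0.0062, 0.3174]
ee_rot: [-0.104, -0.09, 0.99, -0.009]
ft_force: [0.2, 0.1, -1.4]
gripper_width: 0.0168
gripper_force: 97.7
```

Run:
```python
from station import *
import cv2,numpy as np
from scipy.spatial.transform import Rotation as R
s=get_state();q=s["ee_rot"];M=R.from_quat([q[1],q[2],q[3],q[0]]).as_matrix();print(s["clock"],s["tcp_pos"],M.round(3),s["joint_positions"])
p=np.radians(20)+np.arctan2(-M[:2,2]@[.983,.182],-M[2,2]);print("pitch",np.degrees(p))
a=camera("scene")[:,:,::-1][120:290,180:350];b=camera("top")[:,:,::-1][130:260,220:320]
cv2.imwrite("pics/c3.png",np.hstack([cv2.resize(a,(510,510),interpolation=cv2.INTER_CUBIC),np.vstack([cv2.resize(b,(290,377),interpolation=cv2.INTER_CUBIC),np.zeros((133,290,3),np.uint8)])]))
```

```text
10.0 [0.60140965 0.00623087 0.31739051] [[-0.962 -0.181 -0.203]
 [-0.177  0.983 -0.037]
 [ 0.207  0.    -0.978]] [-0.01386857  0.06763878  1.39193741 -0.04216949  1.88614829 -1.77558539]
pitch 31.9275412606096
```

View pics/c3.png

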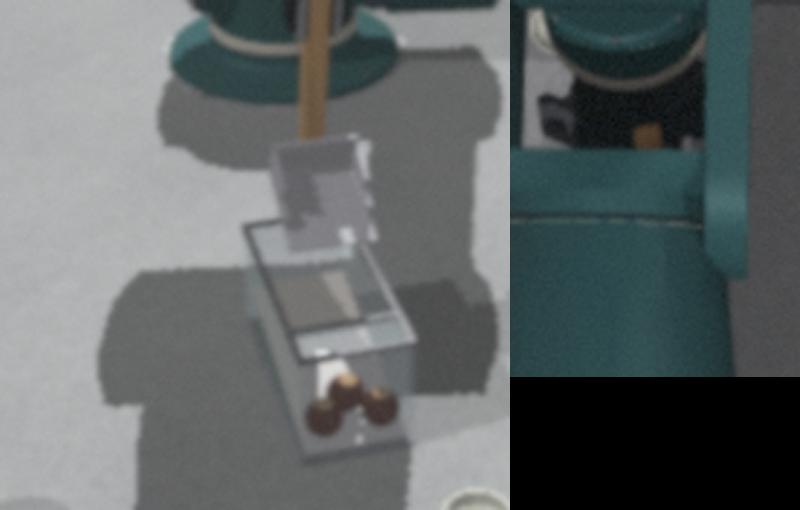

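The lip is at (288,250)–(376,240) in the scene crop. That matches the prediction and is centred over the mouth, so I'll lower it.

Request:
{"method": "jog_arm", "body": {
  "increments": [
    [0, 0, 0, 0, 0.03, -0.6, 5],
    [0, 0, 0, 0, 0, -0.8, 5],
    [0, 0, 0, 0, 0, -0.8, 5],
    [0, 0, 0, 0, 0, -0.8, 5],
    [0, 0, 0, 0, 0, -0.8, 5],
    [0, 0, 0, 0, 0, -0.6, 5],
    [0, 0, 0, 0, 0, -0.3, 5],
    [0, 0, 0, 0, 0, 0, 5]
  ]
}}

```text
clock: 11.1
tcp_pos: [0.6016, 0.0073, 0.2]
ee_rot: [-0.104, -0.091, 0.99, -0.009]
ft_force: [-0.2, -0.2, -1.0]
gripper_width: 0.017
gripper_force: 97.7
```

Request:
{"method": "jog_arm", "body": {
  "increments": [
    [0, 0, 0, 0, 0, -0.12, 5],
    [0, 0, 0, 0, 0, -0.12, 5],
    [0, 0, 0, 0, 0, 0, 5]
  ]
}}

```text
clock: 11.48
tcp_pos: [0.6016, 0.0073, 0.1942]
ee_rot: [-0.104, -0.091, 0.99, -0.009]
ft_force: [0.0, 0.8, -1.4]
gripper_width: 0.0163
gripper_force: 97.7
```

Request:
{"method": "jog_arm", "body": {
  "increments": [
    [0, 0, 0, 0, 0, -0.08, 5],
    [0, 0, 0, 0, 0, 0, 5]
  ]
}}

```text
clock: 11.72
tcp_pos: [0.6016, 0.0074, 0.1921]
ee_rot: [-0.104, -0.091, 0.99, -0.009]
ft_force: [-1.1, 0.7, -1.6]
gripper_width: 0.0169
gripper_force: 97.7
```

Request:
{"method": "jog_arm", "body": {
  "increments": [
    [0, 0, 0, 0, 0, -0.05, 5],
    [0, 0, 0, 0, 0, 0, 5]
  ]
}}

```text
clock: 11.98
tcp_pos: [0.6016, 0.0074, 0.1909]
ee_rot: [-0.104, -0.091, 0.99, -0.009]
ft_force: [-0.1, 0.7, -0.7]
gripper_width: 0.0167
gripper_force: 97.7
```

Request:
{"method": "jog_arm", "body": {
  "increments": [
    [0, 0, 0, 0, 0, -0.04, 5],
    [0, 0, 0, 0, 0, 0, 5]
  ]
}}

```text
clock: 12.22
tcp_pos: [0.6016, 0.0073, 0.1899]
ee_rot: [-0.104, -0.091, 0.99, -0.009]
ft_force: [0.2, 0.3, -0.3]
gripper_width: 0.0168
gripper_force: 97.7
```

Request:
{"method": "jog_arm", "body": {
  "increments": [
    [0, 0, 0, 0, 0, -0.04, 5],
    [0, 0, 0, 0, 0, 0, 5]
  ]
}}

```text
clock: 12.48
tcp_pos: [0.6017, 0.0073, 0.1896]
ee_rot: [-0.104, -0.091, 0.99, -0.01]
ft_force: [-2.0, -0.5, 5.2]
gripper_width: 0.0168
gripper_force: 98.5
```

Request:
{"method": "jog_arm", "body": {
  "increments": [
    [0, 0, 0, 0, 0, -0.04, 5],
    [0, 0, 0, 0, 0, 0, 5]
  ]
}}

```text
clock: 12.72
tcp_pos: [0.6017, 0.0073, 0.1895]
ee_rot: [-0.103, -0.091, 0.99, -0.01]
ft_force: [-4.9, -0.7, 12.8]
gripper_width: 0.0168
gripper_force: 99.6
```

Request:
{"method": "jog_arm", "body": {
  "increments": [
    [0, 0, 0, 0, 0, -0.04, 5],
    [0, 0, 0, 0, 0, 0, 5]
  ]
}}

```text
clock: 12.98
tcp_pos: [0.6018, 0.0073, 0.1894]
ee_rot: [-0.103, -0.091, 0.99, -0.01]
ft_force: [-6.3, 0.1, 20.3]
gripper_width: 0.017
gripper_force: 100.4
```

Floor contact is at TCP z 0.1896. I'll ease off and slide down the slope.

Request:
{"method": "jog_arm", "body": {
  "increments": [
    [0, 0, 0, 0, 0, 0.08, 5],
    [0, 0, 0, 0.2, 0.037, -0.036, 5],
    [0, 0, 0, 0.2, 0.037, -0.036, 5],
    [0, 0, 0, 0.2, 0.037, -0.036, 5],
    [0, 0, 0, 0.2, 0.037, -0.036, 5]
  ]
}}

```text
clock: 13.6
tcp_pos: [0.622, 0.0111, 0.1859]
ee_rot: [-0.104, -0.091, 0.99, -0.01]
ft_force: [-7.7, -1.2, 22.8]
gripper_width: 0.0168
gripper_force: 100.2
```

Request:
{"method": "jog_arm", "body": {
  "increments": [
    [0, 0, 0, 0.2, 0.037, -0.036, 5],
    [0, 0, 0, 0.2, 0.037, -0.036, 5],
    [0, 0, 0, 0.2, 0.037, -0.036, 5],
    [0, 0, 0, 0.2, 0.037, -0.036, 5]
  ]
}}

```text
clock: 14.1
tcp_pos: [0.6419, 0.0148, 0.1824]
ee_rot: [-0.104, -0.091, 0.99, -0.01]
ft_force: [-4.5, 0.7, 12.2]
gripper_width: 0.0168
gripper_force: 98.9
```

Request:
{"method": "jog_arm", "body": {
  "increments": [
    [0, 0, 0, 0.16, 0.03, -0.025, 5],
    [0, 0, 0, 0.16, 0.03, -0.028, 5],
    [0, 0, 0, 0.16, 0.03, -0.028, 5]
  ]
}}

```text
clock: 14.48
tcp_pos: [0.6537, 0.0171, 0.1818]
ee_rot: [-0.104, -0.091, 0.99, -0.009]
ft_force: [-11.7, 1.8, 31.9]
gripper_width: 0.0168
gripper_force: 102.1
```

Run:
```python
from station import *
import cv2,numpy as np
a=camera("scene")[:,:,::-1][160:290,220:350]
cv2.imwrite("pics/c4.png",cv2.resize(a,(520,520),interpolation=cv2.INTER_CUBIC))
```

```text
(no output)
```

View pics/c4.png

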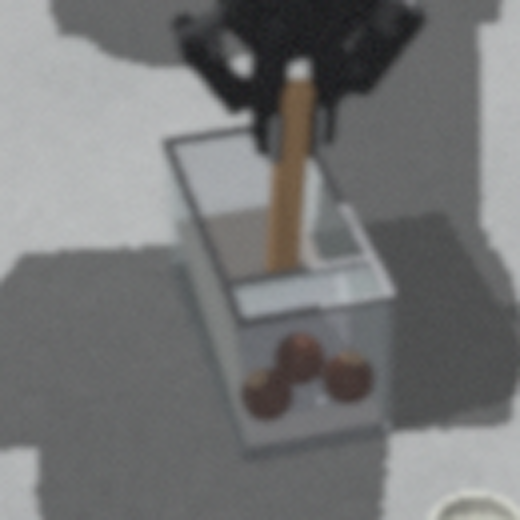

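The middle chestnut at (300,357) already rides up onto the scoop, with the outer two at (268,393) and (348,376). I'll ease the downward load and push on.

Request:
{"method": "jog_arm", "body": {
  "increments": [
    [0, 0, 0, 0, 0, 0.08, 5],
    [0, 0, 0, 0.1, 0.018, -0.01, 5],
    [0, 0, 0, 0.1, 0.018, -0.015, 5],
    [0, 0, 0, 0, 0, 0, 5]
  ]
}}

```text
clock: 15.02
tcp_pos: [0.6588, 0.0179, 0.1828]
ee_rot: [-0.104, -0.091, 0.99, -0.01]
ft_force: [-7.3, -0.4, 18.4]
gripper_width: 0.0169
gripper_force: 100.4
```

Request:
{"method": "jog_arm", "body": {
  "increments": [
    [0, 0, 0, 0.1, 0.018, 0.03, 5],
    [0, 0, 0, 0.1, 0.018, 0.0, 5],
    [0, 0, 0, 0, 0, 0, 5]
  ]
}}

```text
clock: 15.4
tcp_pos: [0.6638, 0.0188, 0.1835]
ee_rot: [-0.104, -0.09, 0.99, -0.01]
ft_force: [-6.1, 0.8, 18.0]
gripper_width: 0.016
gripper_force: 100.4
```

Run:
```python
from station import *
import cv2,numpy as np
s=get_state();print(s["clock"],s["tcp_pos"],s["moment"],s["ft_force"])
b=camera("wrist")[:,:,::-1]
a=camera("scene")[:,:,::-1][190:290,240:350]
cv2.imwrite("pics/c5.png",np.hstack([cv2.resize(a,(440,400),interpolation=cv2.INTER_CUBIC),cv2.resize(b[100:380,140:392],(360,400))]))
```

```text
15.4 [0.66375181 0.01877992 0.18349633] [-0.19028017  1.94446834 -0.23016643] [-6.12764795  0.77293204 18.02566457]
```

View pics/c5.png

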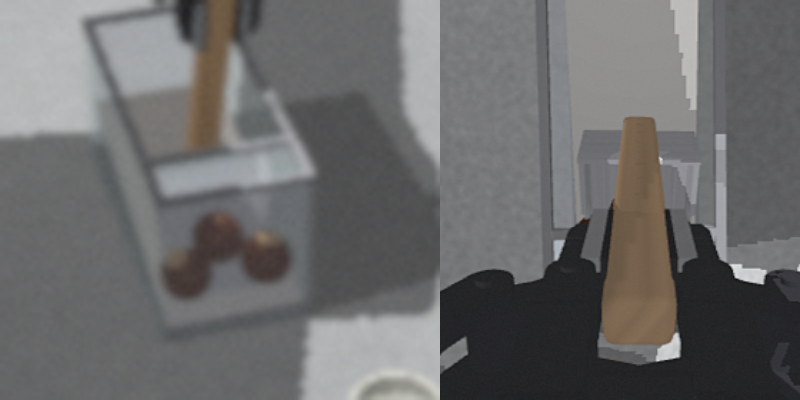

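The chestnuts are at (187,272), (266,255) and (220,235), with the middle one up on the scoop. The wrist view shows the handle centred between the canister walls. I'll start tipping back while raising the lip by the end wall.

Request:
{"method": "jog_arm", "body": {
  "increments": [
    [0.06, -0.328, 0, -0.231, -0.043, 0.03, 5],
    [0.06, -0.328, 0, -0.231, -0.043, 0.01, 5],
    [0.06, -0.328, 0, -0.231, -0.043, 0, 5],
    [0.06, -0.328, 0, -0.231, -0.043, 0, 5],
    [0.06, -0.328, 0, -0.217, -0.04, -0.05, 5],
    [0.06, -0.328, 0, -0.217, -0.04, -0.05, 5],
    [0.06, -0.328, 0, -0.217, -0.04, -0.05, 5],
    [0.06, -0.328, 0, -0.217, -0.04, -0.05, 5]
  ]
}}

```text
clock: 16.5
tcp_pos: [0.6184, 0.0104, 0.1778]
ee_rot: [0.036, -0.091, 0.995, 0.003]
ft_force: [-0.4, 0.2, -1.8]
gripper_width: 0.017
gripper_force: 98.1
```

```bash
cat > nuts.py <<'E'
from station import *
from h import *
def blobs(save=None):
    im=camera("scene")
    if save: cv2.imwrite(save,im[:,:,::-1])
    x0,y0=240,150;c=im[y0:290,x0:350].astype(int)
    m=((c[:,:,0]<140)&(c[:,:,0]-c[:,:,2]>22)&(c[:,:,0]>35)).astype(np.uint8)
    n,l,st,ce=cv2.connectedComponentsWithStats(m)
    for i in range(1,n):
        if st[i,4]>15: print(st[i].tolist()+np.round(ce[i],1).tolist(), "(offset 240,150)")
    s=get_state();print(s["clock"],s["tcp_pos"].round(4) if hasattr(s["tcp_pos"],"round") else s["tcp_pos"])
E
python3 -c "
from nuts import *
blobs('pics/s6.png')
c=cv2.imread('pics/c5.png')[:,:440] # before, for reference
"
```

```text
[45, 22, 8, 54, 400, 48.7, 49.2] (offset 240,150)
[52, 93, 7, 4, 21, 55.1, 94.3] (offset 240,150)
[64, 96, 6, 4, 17, 66.6, 97.6] (offset 240,150)
16.55 [0.6178 0.0103 0.1777]
```

Request:
{"method": "jog_arm", "body": {
  "increments": [
    [0.06, -0.328, 0, -0.206, -0.038, -0.049, 5],
    [0.06, -0.328, 0, -0.206, -0.038, -0.049, 5],
    [0.06, -0.328, 0, -0.206, -0.038, -0.049, 5],
    [0.06, -0.328, 0, -0.206, -0.038, -0.049, 5],
    [0.06, -0.328, 0, -0.185, -0.034, -0.065, 5],
    [0.06, -0.328, 0, -0.185, -0.034, -0.065, 5],
    [0.06, -0.328, 0, -0.185, -0.034, -0.065, 5],
    [0.06, -0.328, 0, -0.185, -0.034, -0.065, 5],
    [0, 0, 0, 0, 0, 0, 5],
    [0, 0, 0, 0, 0, 0, 5]
  ]
}}

```text
clock: 17.8
tcp_pos: [0.5798, 0.0032, 0.1667]
ee_rot: [0.173, -0.09, 0.981, 0.015]
ft_force: [0.4, 0.4, -1.1]
gripper_width: 0.0168
gripper_force: 98.1
```

```bash
cat > nuts.py <<'E'
from station import *
from h import *
def blobs(name,X0=240,Y0=180,X1=330,Y1=285):
    im=camera("scene");cv2.imwrite(name,im[:,:,::-1]);show(name,X0,Y0,X1,Y1)
def show(name,X0=240,Y0=180,X1=330,Y1=285):
    c=cv2.imread(name)[Y0:Y1,X0:X1];h=cv2.cvtColor(c,cv2.COLOR_BGR2HSV)
    r=c[:,:,2].astype(int);b=c[:,:,0].astype(int)
    m=((r-b>12)&(r<130)).astype(np.uint8)
    for row in m[::2]: print(''.join('.#'[v] for v in row))
E
python3 -c "
from nuts import *
s=get_state();print(s['clock'],s['tcp_pos'])
blobs('pics/s7.png')"
```

```text
17.8 [0.57982546 0.00324441 0.16673819]
..........................................#######.........................................
..........................................########........................................
..........................................########........................................
..........................................########........................................
..........................................########........................................
.........................................#########........................................
.........................................#########........................................
.........................................#########........................................
.........................................#########........................................
..........................................#########.......................................
..........................................#########.......................................
..........................................#########........
[... 3062 characters left out ...]
...............................................................
..........................................................................................
..........................................................................................
..........................................................................................
..........................................................................................
..........................................................................................
..........................................................................................
..........................................................................................
```

Run:
```python
import cv2
a=cv2.imread("pics/s7.png")[190:285,240:335]
cv2.imwrite("pics/s7c.png",cv2.resize(a,(570,570),interpolation=cv2.INTER_CUBIC))
```

```text
(no output)
```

View pics/s7c.png

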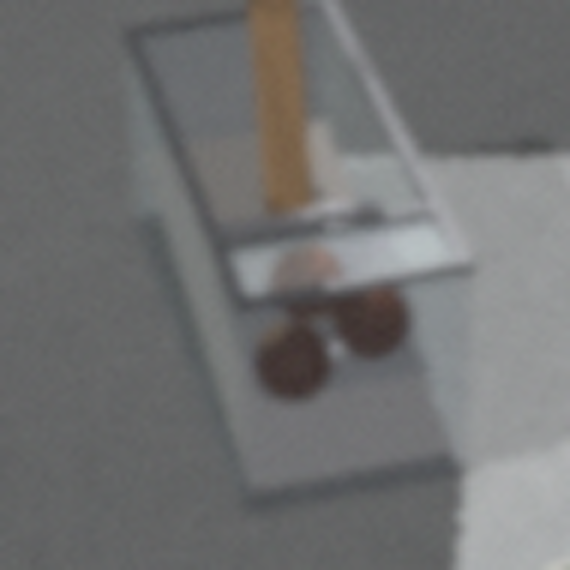

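The picture shows all three chestnuts raised in the scoop: two in front at (293,360) and (372,320), and the third behind at (308,270). I'll work out their positions in the bowl.

```bash
cat >> nuts.py <<'E'
def inbowl(pix,tcp,yaw=10.5):
    y=np.radians(yaw);ex=np.array([np.cos(y),np.sin(y),0]);ey=np.array([-np.sin(y),np.cos(y),0])
    b=np.array(tcp)+.0875*ex-[0,0,.123]
    for p in pix:
        z=b[2]+.015
        for _ in range(5):
            X=plane("scene",p,z);d=X-b;z=b[2]+.0152+np.tan(np.radians(10))*(d@ex)
        print("bowl",(np.array([d@ex,d@ey,d[2]])*1e3).round(1))
E
python3 -c "
from nuts import *
inbowl([(288.8,250),(302,243.3),(291.3,235)],[.5798,.0032,.1667])"
```

```text
bowl [ 39.4 -23.7  22.1]
bowl [20.6 11.8 18.8]
bowl [-25.   -1.2  10.8]
```

Request:
{"method": "jog_arm", "body": {
  "increments": [
    [0.045, -0.246, 0, -0.194, -0.036, -0.089, 5],
    [0.045, -0.246, 0, -0.194, -0.036, -0.089, 5],
    [0.045, -0.246, 0, -0.194, -0.036, -0.089, 5],
    [0.045, -0.246, 0, -0.194, -0.036, -0.089, 5],
    [0, 0, 0, 0, 0, 0, 5],
    [0, 0, 0, 0, 0, 0, 5]
  ]
}}

```text
clock: 18.6
tcp_pos: [0.5605, -0.0004, 0.1583]
ee_rot: [0.225, -0.089, 0.97, 0.02]
ft_force: [-0.1, 0.6, 4.6]
gripper_width: 0.0171
gripper_force: 98.8
```

```bash
python3 -c "
from nuts import *
s=get_state();print(s['clock'],s['tcp_pos'])
blobs('pics/s8.png',270,220,325,270)"
```

```text
18.6 [ 5.60541382e-01 -3.83891588e-04  1.58263436e-01]
............##########.................................
.............#########.................................
.............######....................................
.......................................................
.......................................................
.......................................................
........................#.##...........................
.......................#.....#.........................
.............##........................................
.......................................................
.......................................................
...................##..................................
.................#########.............................
.................########..............................
.................#########.............................
...................########............................
..................###..##..............................
.......................................................
.......................................................
.......................................................
.......................................................
.......................................................
.......................................................
.......................................................
.......................................................
```

```bash
python3 -c "
from nuts import *
for n in('pics/s7.png','pics/s8.png'):
    c=cv2.imread(n)[220:262:2,272:318].astype(int)
    for r in c: print(''.join('%x'%max(0,min(15,(v[2]-v[0])//4)) for v in r),' ',''.join('%x'%(v.mean()//16) for v in r))
    print()"
```

```text
Traceback (most recent call last):
TypeError: %x format: an integer is required, not numpy.float64
```

```bash
python3 -c "
from nuts import *
for n in('pics/s7.png','pics/s8.png'):
    c=cv2.imread(n)[220:262:2,272:318].astype(int)
    for r in c: print(''.join('%x'%int(max(0,min(15,(v[2]-v[0])//4))) for v in r).replace('0','.'),' ',''.join('%x'%int(v.mean()//16) for v in r))
    print()"
```

```text
..1.1.1111148bcbcba7321111....................   5667777777766666666678999999999999998899999999
..1.111.11237acbbba7411111....................   5566777777666656666667899999999999999889a99999
....11111112478887631.........................   6556777777766555667889aa9988777899999999aaa999
............1111..............................   665566666666666666777777776655667888888899aa99
..............................................   765555666655555555556677777788899aaaabbbaaaaa9
..............................................   7765555555666667777778999999aaaaabbbbbbbbbaaaa
...............122345641......................   77765567888998877777788899aaaaaaabbbbbbbbbbaaa
..............13233455541.....................   777665689999987767777777899aaaaaaaaaaaaa998877
..............22222222211.....................   7777655689999777667767788999998877777777777888
..............11............1244431...........   7777765578887665555555666655555555678888888888
.................1111212233345566531..........   7777766555555544444444433333344444457888888889
................12332222333344444431........
[... 2232 characters left out ...]
3333334589aa9766666788888888
..............23333343332.....................   556777776666543333333333458aaaa986666778888888
..............23333343333.....................   5566777776665533333333333467887777777788888888
...............2333333321.....................   5556777776666554333333344667777777777778888889
................1121211.......................   6556677777777766544444566767777777777777888888
..............................................   6665677777777777666666677677777777777777888889
..............................................   6655567777777777777777777777777777777777788889
..............................................   6665566777777777777677777777777777777777778889
```

All three are in the bowl: two at the back, at (298,234) and (284,236), and one in front at (291,248). I'll withdraw from under the shoulder slowly.

Request:
{"method": "jog_arm", "body": {
  "increments": [
    [-0.011, 0.061, 0, -0.08, -0.015, 0.06, 5],
    [-0.011, 0.061, 0, -0.12, -0.022, 0.045, 5],
    [-0.011, 0.061, 0, -0.15, -0.028, 0.045, 5],
    [-0.011, 0.061, 0, -0.17, -0.031, 0.045, 5],
    [-0.011, 0.061, 0, -0.17, -0.031, 0.045, 5],
    [-0.011, 0.061, 0, -0.17, -0.031, 0.045, 5],
    [-0.011, 0.061, 0, -0.17, -0.031, 0.045, 5],
    [-0.011, 0.061, 0, -0.15, -0.028, 0.045, 5],
    [0, 0, 0, -0.1, -0.018, 0, 5],
    [0, 0, 0, 0, 0, 0, 5]
  ]
}}

```text
clock: 19.9
tcp_pos: [0.5284, -0.0062, 0.1674]
ee_rot: [0.199, -0.089, 0.976, 0.018]
ft_force: [0.9, 1.0, 6.1]
gripper_width: 0.0166
gripper_force: 98.8
```

```bash
python3 -c "
from nuts import *
s=get_state();print(s['clock'],s['tcp_pos'],s['ft_force'])
cv2.imwrite('pics/s9.png',camera('scene')[:,:,::-1])
c=cv2.imread('pics/s9.png')[200:262:2,266:318].astype(int)
for r in c: print(''.join('%x'%int(max(0,min(15,(v[2]-v[0])//4))) for v in r).replace('0','.'),' ',''.join('%x'%int(v.mean()//16) for v in r))
y=np.radians(10.5);o=np.array([.6451,.0136]);d=s['tcp_pos'][:2]-o;print('lip x',d@[np.cos(y),np.sin(y)]+.133)"
```

```text
19.9 [ 0.52842413 -0.00622004  0.1674287 ] [0.91437042 1.02535599 6.07545518]
............49bbbcb72...............................   66666666666666666667899a9999aaa9999aaaaaaaaaaaaaaaaa
............48bbbbb84...............................   6666666666666666656679999aaaaaaa999aaaaaabbaaaaabaaa
............38abccba41..............................   56666666666666666666799aaaaaaaaaa999aaabbbaaabaaaaaa
............27abbbb951..............................   556666666666666656667899a99aaaaaaa9899aaaaaaaaaabbaa
............16accbba51..............................   55566666666666666666789aa99aaaaaaaa999aaaaaaaaaaaaaa
.............59bbbba72..............................   6555666666666666666668999999999aaaaa999aaaaaababaaaa
.............47aa997531.............................   665566666666666666666799aa9988889aaaa999aaaaaaaaaaaa
..............1111..................................   7655566666666666666667777766667789aaaaa99aaaaaaaaaaa
......................136899741.....................   77655556666665556666666555555567789aaaa9999aa9999999
............22221....26accdcc951..................
[... 1652 characters left out ...]
7777777777777777788888888
....................................................   6666665567777777777777776777777777777777777788888888
.....................11344421.......................   6666666556777777777766655556667777777777777778888889
...................146777776531.....................   6666666556677777776665555444457888777777777777888888
..................146666555654211...................   6666666655677777766666554433447abb977776677777888888
..................256755444443211...................   66666666555677777666665443333469bca87777777777788889
...................3554333333211....................   6666666665566777766554443333346accb97777777777778889
lip x 0.014665965940648631
```

Two chestnuts lie at the back of the scoop in the open mouth, at pixels (281,222) and (292,221). The third rolled back down to (290,258). I'll lift straight up.

Request:
{"method": "jog_arm", "body": {
  "increments": [
    [0, 0, 0, 0, 0, 0.2, 5],
    [0, 0, 0, 0, 0, 0.4, 5],
    [0, 0, 0, 0, 0, 0.6, 5],
    [0, 0, 0, 0, 0, 0.8, 5],
    [0, 0, 0, 0, 0, 0.8, 5],
    [0, 0, 0, 0, 0, 0.8, 5],
    [0, 0, 0, 0, 0, 0.8, 5],
    [0, 0, 0, 0, 0, 0.7, 5],
    [0, 0, 0, 0, 0, 0.5, 5],
    [0, 0, 0, 0, 0, 0.2, 5]
  ]
}}

```text
clock: 21.2
tcp_pos: [0.5284, -0.0062, 0.3127]
ee_rot: [0.199, -0.089, 0.976, 0.018]
ft_force: [-0.8, -0.2, -1.1]
gripper_width: 0.0164
gripper_force: 98.1
```

Request:
{"method": "jog_arm", "body": {
  "increments": [
    [0, 0, 0, 0, 0.2, 0, 5],
    [0, 0, 0, 0, 0.5, 0, 5],
    [0, 0, 0, -0.06, 0.8, 0, 5],
    [0, 0, 0, -0.06, 1, 0, 5],
    [0, 0, 0, -0.06, 1, 0, 5],
    [0, 0, 0, -0.06, 1, 0, 5],
    [0, 0, 0, -0.06, 1, 0, 5],
    [0, 0, 0, -0.06, 1, 0, 5],
    [0, 0, 0, -0.06, 1, 0, 5],
    [0, 0, 0, -0.06, 1, 0, 5]
  ]
}}

```text
clock: 22.45
tcp_pos: [0.5157, 0.208, 0.3113]
ee_rot: [0.199, -0.09, 0.976, 0.018]
ft_force: [-0.0, -0.9, -1.9]
gripper_width: 0.0166
gripper_force: 98.2
```

Request:
{"method": "jog_arm", "body": {
  "increments": [
    [0, 0, 0, -0.06, 1, 0, 5],
    [0, 0, 0, -0.06, 1, 0, 5],
    [0, 0, 0, 0, 1, 0, 5],
    [0, 0, 0, 0, 0.8, 0, 5],
    [0, 0, 0, 0, 0.5, 0, 5],
    [0, 0, 0, 0, 0.3, 0, 5],
    [-0.023, 0.123, 0, 0, 0, -0.2, 5],
    [-0.023, 0.123, 0, 0, 0, -0.4, 5],
    [-0.023, 0.123, 0, 0, 0, -0.6, 5],
    [-0.023, 0.123, 0, 0, 0, -0.7, 5]
  ]
}}

```text
clock: 23.7
tcp_pos: [0.5133, 0.321, 0.2631]
ee_rot: [0.173, -0.089, 0.981, 0.015]
ft_force: [-0.2, 0.1, -1.8]
gripper_width: 0.017
gripper_force: 98.2
```

Request:
{"method": "jog_arm", "body": {
  "increments": [
    [0, 0, 0, 0, 0, -0.8, 5],
    [0, 0, 0, 0, 0, -0.8, 5],
    [0, 0, 0, 0, 0, -0.8, 5],
    [0, 0, 0, 0, 0, -0.7, 5],
    [0, 0, 0, 0, 0, -0.5, 5],
    [0, 0, 0, 0, 0, -0.4, 5],
    [0, 0, 0, 0, 0, -0.2, 5],
    [0, 0, 0, 0, 0, 0, 5]
  ]
}}

```text
clock: 24.7
tcp_pos: [0.5133, 0.3213, 0.1594]
ee_rot: [0.173, -0.09, 0.981, 0.015]
ft_force: [-0.2, 0.2, -2.0]
gripper_width: 0.0166
gripper_force: 98.2
```

```bash
python3 -c "
from nuts import *
s=get_state();print(s['clock'],s['tcp_pos'],s['ee_rot'],s['ft_force'])
cv2.imwrite('pics/s10.png',camera('scene')[:,:,::-1])
c=cv2.imread('pics/s10.png')[200:262:2,395:465].astype(int)
for r in c: print(''.join('%x'%int(max(0,min(15,(v[2]-v[0])//4))) for v in r).replace('0','.'),' ',''.join('%x'%int(v.mean()//16) for v in r))
"
```

```text
24.7 [0.51333381 0.32134407 0.15943558] [ 0.17335795 -0.08966299  0.98064731  0.01544093] [-0.22662904  0.15033501 -2.02451488]
...........25acccca72.................................................   bbbbbbbbbbba976666679bbbbbbbbbbbbbbbbbbbbbbbbbbbbbbaaaaaa9a99875543221
...........26accccb72.................................................   bbbbbbbbbbba876666679abbbbbbbbbbbbbbbbbbbbbbbbbbaaaaaaaa99999997655443
...........26abaa9841.................................................   bbbbbbbbbbba876666679abbbbaaaaabbbbbbbbbbbbbbbbaaa9aaaaaaaaaaaaa987655
............233211....................................................   bbbbbbbbbbba877677778887777678abbbbbbbbbbbbaaaaa9aaaaaaabbbbbbbbba9876
......................13689863........................................   bbbbbaa9987776666666666555555679abbbbbbaaaa9a9aaaaaabbbbbbbbbbbbbbba98
............23344221237acdddc962......................................   bbbbba9998764433444555433344334579abbbaaaaa9aaaabbbbbbbbbbbbbbbbbbbbba
bbbba72....257898887899abbab9a741....49cddddddcccccb82................   ccccca98998643222223332333332224578
[... 2791 characters left out ...]
433433333444433344533433333333333433334334334334458   888888888888888888888888888888888888acdeeeeeeeeeeeeeeeedeeeeeeeeeeeeed
99999999999999999999999999abddddcbaabdeedddddddddddddeeeeeeeeeeeeeeeef   8877888888888777888888888889999999889acdddddddddddddddcccccccccccccccc
bbbbbbbbbbbbbbbbbbbbbabbbabeffffffddffffffffffffffffffffffffffffffffff   7777777777777777777777777789aaaaa9999aababaaaaaaaaaaaaaaaaaaaaaaaaaaaa
7888888887877887776766666666776677766677777776666676667676666676544454   77777777777777776666666676667777777777777777777777777767777777788aabcc
...1..........................................................11......   6666666666666666666666666666789988999888898889998899988999889bdeefffff
```

Both chestnuts are still in the bowl, and the scoop is over the board. I'll lower it to contact.

Request:
{"method": "jog_arm", "body": {
  "increments": [
    [0, 0, 0, 0, 0.3, -0.2, 5],
    [0, 0, 0, 0, 0, -0.2, 5],
    [0, 0, 0, 0, 0, -0.2, 5],
    [0, 0, 0, 0, 0, 0, 5]
  ]
}}

```text
clock: 25.25
tcp_pos: [0.5139, 0.3293, 0.146]
ee_rot: [0.175, -0.09, 0.98, 0.016]
ft_force: [-3.5, -0.6, 11.1]
gripper_width: 0.0163
gripper_force: 99.7
```

Request:
{"method": "jog_arm", "body": {
  "increments": [
    [0, 0, 0, 0, 0, -0.06, 5],
    [0, 0, 0, 0, 0, 0, 5]
  ]
}}

```text
clock: 25.5
tcp_pos: [0.5142, 0.3295, 0.1459]
ee_rot: [0.175, -0.09, 0.98, 0.016]
ft_force: [-9.0, -2.3, 19.6]
gripper_width: 0.0166
gripper_force: 101.4
```

Request:
{"method": "jog_arm", "body": {
  "increments": [
    [0, 0, 0, 0, 0, -0.06, 5],
    [0, 0, 0, 0, 0, 0, 5]
  ]
}}

```text
clock: 25.75
tcp_pos: [0.5144, 0.3297, 0.1457]
ee_rot: [0.176, -0.09, 0.98, 0.017]
ft_force: [-15.6, -5.4, 30.5]
gripper_width: 0.0169
gripper_force: 102.9
```

Contact came 6 mm early, which fits the scoop having turned about 4° lip-down in the grip. I'll unload it and rotate it back about the foot.

Request:
{"method": "jog_arm", "body": {
  "increments": [
    [0, 0, 0, 0, 0, 0.16, 5],
    [0.03, -0.164, 0, -0.09, -0.017, -0.06, 5],
    [0.03, -0.164, 0, -0.09, -0.017, -0.06, 5],
    [0, 0, 0, 0, 0, 0, 5]
  ]
}}

```text
clock: 26.25
tcp_pos: [0.5088, 0.3282, 0.1433]
ee_rot: [0.192, -0.089, 0.977, 0.017]
ft_force: [-4.8, -1.8, 10.1]
gripper_width: 0.0164
gripper_force: 99.9
```

Request:
{"method": "jog_arm", "body": {
  "increments": [
    [0.03, -0.164, 0, -0.09, -0.017, -0.06, 5],
    [0.03, -0.164, 0, -0.09, -0.017, -0.06, 5],
    [0, 0, 0, 0, 0, 0, 5]
  ]
}}

```text
clock: 26.62
tcp_pos: [0.5044, 0.3274, 0.1402]
ee_rot: [0.209, -0.089, 0.974, 0.019]
ft_force: [-2.2, -0.1, 8.9]
gripper_width: 0.0166
gripper_force: 99.8
```

```bash
python3 -c "
from nuts import *
s=get_state();print(s['clock'],s['tcp_pos'],s['ft_force'],s['moment'])"
```

```text
26.625 [0.50437219 0.32739331 0.14024103] [-2.20633962 -0.14538299  8.91859027] [-0.07964063 -0.37025996 -0.05380665]
```

Request:
{"method": "jog_arm", "body": {
  "increments": [
    [0, 0, 0, 0, 0, 0.04, 5],
    [0, 0, 0, 0, 0, 0, 5],
    [0, 0, 0, 0, 0, 0, 5]
  ],
  "grip_force": 20
}}

```text
clock: 27.0
tcp_pos: [0.5044, 0.3272, 0.1405]
ee_rot: [0.208, -0.089, 0.974, 0.019]
ft_force: [-0.8, 0.3, 4.7]
gripper_width: 0.0166
gripper_force: 98.8
```

Request:
{"method": "jog_arm", "body": {
  "increments": [
    [0, 0, 0, 0, 0, 0, 18],
    [0, 0, 0, 0, 0, 0, 20],
    [0, 0, 0, 0, 0, 0, 22],
    [0, 0, 0, 0, 0, 0, 26],
    [0, 0, 0, 0, 0, 0, 34],
    [0, 0, 0, 0, 0, 0, 50],
    [0, 0, 0, 0, 0, 0, 70],
    [0, 0, 0, 0, 0, 0, 70],
    [0, 0, 0, 0, 0, 0, 70]
  ]
}}

```text
clock: 28.12
tcp_pos: [0.5043, 0.3271, 0.1405]
ee_rot: [0.208, -0.089, 0.974, 0.019]
ft_force: [0.0, -0.9, 0.0]
gripper_width: 0.07
gripper_force: 0.0
```

```bash
python3 -c "
from nuts import *
s=get_state();print(s['clock'],s['tcp_pos'],s['gripper_width'],s['ft_force'])
cv2.imwrite('pics/s11.png',camera('scene')[:,:,::-1])
c=cv2.imread('pics/s11.png')[150:240:3,395:465].astype(int)
for r in c: print(''.join('%x'%int(max(0,min(15,(v[2]-v[0])//4))) for v in r).replace('0','.'))
y=np.radians(10.5);ex=np.array([np.cos(y),np.sin(y),0]);g=s['tcp_pos']
def pr(X): q=P['scene']@np.r_[X,1];return (q[:2]/q[2]).round(1)
for h in(-.1,0,.03): print(h,pr(g+h*(-.342*ex+[0,0,.94])))
"
```

```text
28.125 [0.50431126 0.3271211  0.14048427] 0.07001218068275947 [ 0.02272054 -0.93378208  0.03231642]
......................................................................
......................................................................
............27abbba73.................................................
............29ddccc951................................................
............49dddcca61................................................
............28cdddca51................................................
............28cdddda51................................................
............37cdddda62................................................
............26bcdddb62.........................................1478aaa
............25acdddb72...........................................1369a
............26bcddcb72.........................................1....14
............25acdccb72................................................
............25acdddc83...........................................1....
............15accccc82................................................
......
[... 483 characters left out ...]
.......
bccbbbb93..............13699aa741..169abbbbbabbbabbcb61...............
32223333.....25788aa9778aba9998873.....33232222232347a93..............
22233223.......1368999779898988673.....243333222222235ab61............
22223322........26877532124566542.......1333333322222348b93...........
222223331.......145431...................1343332222222336ab61.........
22232334332...............................23333322223223359b82........
222223234333221..............................122222222223336aa41......
3323222233332222211....................11233433333232322223348a62.....
333443334333322322222111111122122222222222334322223222233222336aa4....
-0.1 [413.1 206.2]
0 [412.1 167.8]
0.03 [411.8 155.9]
```

The scoop stands on its own with both chestnuts in it. I'll retract along the tool axis.

Request:
{"method": "jog_arm", "body": {
  "increments": [
    [0, 0, 0, -0.19, -0.036, 0.44, 70],
    [0, 0, 0, -0.385, -0.071, 0.876, 70],
    [0, 0, 0, -0.385, -0.071, 0.876, 70],
    [0, 0, 0, -0.385, -0.071, 0.876, 70],
    [0, 0, 0, -0.385, -0.071, 0.876, 70],
    [0, 0, 0, -0.385, -0.071, 0.876, 70],
    [0, 0, 0, 0, 0, 0, 70],
    [0, 0, 0, 0, 0, 0, 70],
    [0, 0, 0, 0, 0, 0, 70],
    [0, 0, 0, 0, 0, 0, 70]
  ]
}}

```text
clock: 29.42
tcp_pos: [0.4515, 0.3172, 0.2602]
ee_rot: [0.207, -0.089, 0.974, 0.018]
ft_force: [0.5, -0.1, 0.9]
gripper_width: 0.0701
gripper_force: 0.0
```

```bash
python3 -c "
from nuts import *
s=get_state();print(s['clock'],s['tcp_pos'],s['ft_force'])
a=camera('scene')[:,:,::-1];b=cv2.imread('pics/s11.png')
cv2.imwrite('pics/s12.png',a)
d=np.abs(a[205:240,395:435].astype(int)-b[205:240,395:435]).mean();print('diff',d)
c=a[150:230:4,395:440].astype(int)
for r in c: print(''.join('%x'%int(max(0,min(15,(v[2]-v[0])//4))) for v in r).replace('0','.'))
job_done()"
```

```text
29.425 [0.45148537 0.31723966 0.26019212] [ 0.47843077 -0.14808385  0.85920617]
diff 11.951190476190476
.............................................
............136777631........................
............4adddcc841.......................
...........15adddcc951.......................
............38cdccca51.......................
............48bdccca62.......................
............37bccccb62.......................
............37bccccb72.......................
............269bcccb72.......................
............25acbcdc82.......................
............149bcccb83.......................
.............48ccccc941......................
............149ccccb841......................
.............38bccbb951......................
.............38ccccb951......................
.............14565432........................
777777762......222211.136acddcb841..255555555
33322333......136899a9888998a88863.....233333
33333322........25777521124556542.......12344
3323234421........11.....................1344
the job is handed in; nothing more can be done
```

The job is handed in: the scoop stands by itself near the middle of the board with two chestnuts in its bowl, the third chestnut stayed in the canister, and the arm is clear at 29.4 s (no verdict came back).

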